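# Set up a fingerboard on the vacuum pod and set its bleed valve

### The job

Gently lay the dark fingerboard blank flat along the narrow raised vacuum pod, centred on it, and let go. Then take the crank handle of the red bleed-valve wheel, close the valve clockwise (seen from above) to its stop, and back it off exactly two full turns, finishing with the gripper still holding the crank handle there. Leave the jar, the little plane and the clamping block where they are.

Things in the scene. Friction and masses are not known exactly. Their poses are not given: they have to be found in the camera images.
- fingerboard: Loose near-black ebony board, 270 x 42 x 12 mm (x, y, z), about 0.15 kg, lying flat on the bench; a thin pale line across one end of its top, at +x. Origin at the centre of its underside, x along its length, z up. Either end may face either way on the pod.
- pod_top (a point): Centre of the top face of the vacuum pod, a fixed narrow rail with a black rubber top 160 x 30 mm (x, y), 80 mm above the bench; blue rim below it and an aluminium foot 120 x 70 mm, 12 mm high. x along the rail's length, z up. The pod stands on one side of the fingerboard and the valve on the other; which is which varies.
- wheel_center (a point): Centre of the top of the valve's red handwheel, on its upright turning axis, 97 mm above the bench. The wheel lies level (rim 124 mm over all, its top at about 96 mm) on a fixed brass valve body bolted to the bench.
- crank_handle: Crank handle of the valve: an upright black cylinder 22 mm in diameter, standing on the wheel 55 mm from the axis, from 98 mm to 152 mm above the bench. Origin on the cylinder's axis at its foot, 98 mm above the bench, z up along it; grip it some 32 mm higher. The handle spins freely on its own pin, so a gripper can hold it firmly and go round without turning.
- valve (a joint): Turn of the valve wheel in rad: 0 at the closed stop, growing as the valve opens, which is anticlockwise seen from above; one turn is 6.283, two turns 12.566. It starts 1.5 to 5 rad open. Stiff with friction (about 1.5 N at the handle), stays where left; it goes on turning freely well past two turns (to four).
- varnish_jar: Bystander: amber jar with black lid, 56 mm across, 75 mm high, 0.25 kg. Origin at the centre of its underside.
- finger_plane: Bystander: little brass hand plane with an upright steel blade, 90 x 36 mm, 46 mm high, 0.3 kg. Origin at the centre of its underside.
- clamp_block: Bystander: pale wooden clamping block with cork top, 60 x 50 x 36 mm, 0.1 kg. Origin at the centre of its underside.
Mind the look-alikes: they are no part of the job. What is shaped like the part that bears wheel_center but grey is not meant. Of the things that look like the part that bears pod_top, the larger one is meant.

How it is judged:
On the way, in this order (a step that is already met when the one before it is completed fails the run):
1. the fingerboard lies flat, centred along the pod, and is let go (horizontal distance between fingerboard and pod_top below 0.015 m and z of fingerboard in the frame of pod_top between -0.005 and 0.005 m and angle between the x axis of fingerboard and the x axis of pod_top, either way round below 0.14 rad and angle between fingerboard's own z axis and vertical below 0.06 rad and contact force between fingerboard and pod above 0.4 N and contact force between the fingers and fingerboard below 0.05 N and linear speed of fingerboard below 0.03 m/s), for 0.2 s.
2. the valve is closed to its stop by the fingers (value of joint valve below 0.08 rad and contact force between the fingers and crank_handle above 0.5 N), for 0.1 s.
At the end, for the whole second after the job is handed in: After having been closed to its stop, the valve stands two full turns open (within 0.2 rad) and still, with the fingers gripping the crank handle (over 2 N); the fingerboard lies flat on the pod, untouched, its middle within 15 mm of the pod's and its length within 0.14 rad of the rail's (horizontal distance between fingerboard and pod_top below 0.015 m and z of fingerboard in the frame of pod_top between -0.005 and 0.005 m and angle between the x axis of fingerboard and the x axis of pod_top, either way round below 0.14 rad and angle between fingerboard's own z axis and vertical below 0.06 rad and contact force between fingerboard and pod above 0.4 N and contact force between the fingers and fingerboard below 0.05 N and value of joint valve between 12.3664 and 12.7664 rad and velocity of joint valve between -0.1 and 0.1 rad/s and contact force between the fingers and crank_handle above 2 N); the arm keeps its last pose, push and grip.
It fails at once if the varnish jar is disturbed (moved over 20 mm) (distance of varnish_jar from where it was at the start of the episode above 0.02 m).
It fails at once if the finger plane is disturbed (moved over 20 mm) (distance of finger_plane from where it was at the start of the episode above 0.02 m).
It fails at once if the clamp block is disturbed (moved over 20 mm) (distance of clamp_block from where it was at the start of the episode above 0.02 m).
It fails at once if the fingerboard is dropped or thrown (faster than 0.5 m/s while out of the fingers) (contact force between the fingers and fingerboard below 0.05 N and linear speed of fingerboard above 0.5 m/s).
It also fails if it takes over 72 s, if anything falls off the work surface, if the arm or the gripper's body presses on something with over 40 N, if the wrist force passes 120 N, or if a joint passes its speed limit or range.

### The arm

A 6-joint arm with a two-finger parallel gripper is mounted at the origin on the work surface. World frame = base frame: x ahead of the robot, y to its left, z up, the work surface at z = 0. Lengths are in m, angles in rad, forces in N, time in s.
With the tool pointing down it reaches from about 0.325 to 0.775 m from the base axis. Payload 5.5 kg.
Tool frame: the origin (TCP) lies at the very end of the fingers, on their centre line; the grasp point (between the pads) lies 19 mm behind it; z points along the fingers, y is the direction in which the jaws open and shut (so a half turn about z gives the same grasp; the last joint's range is limited). The gripper opens to 85 mm and grips with 20 to 120 N. Pads are 22 mm wide; open, the fingers measure 114 mm over their backs; the gripper's body (76 mm by 85 mm) begins 54 mm behind the grasp point. The pads swing forward as they close: fully open they stand 13 mm farther back than shut.
Start: joints at [1.079, 0.091, 1.231, -0, 1.82, -0.057], TCP at [0.253, 0.544, 0.231] pointing down, gripper open.
Joint ranges: [-2.87, 2.87], [-0.86, 2.18], [0.17, 2.46], [-1.51, 4.65], [0.06, 2.69], [-2.65, 2.65]. Speed limits (rad/s): [2.57, 2.57, 3.01, 3.14, 3.14, 3.14].

### API

Orientations are given as a rotation vector (axis times angle).
In Python, from rig import manip gives the robot as it stands.
- The arm moves only by the shell command python3 -m crank 'ROWS' [OPENING] [FORCE]. ROWS is JSON, a list that holds one entry, the list of rows, each a list of 6 numbers: the shift along the tool's x, y, z in mm, then the turn, a rotation vector about the tool's x, y, z in rad. A call has 1 to 8 rows; each row shifts and turns the commanded pose from where the row before left it, along the tool's axes as they then stand; what a row does not reach is not made up. A row lasts 1/10 s, in which the tool goes at most 50 mm and 8.59 degrees, less where a joint would pass 70% of its speed; a pose out of reach is approached as far as the arm can. A call with a gripper value outside its range is refused whole. OPENING is the closure in counts, from 0 (fully open) to 255 (shut), set as the call begins (- or left out, the last holds). The fingers move at their own pace and stop on an object; FORCE is the grip in N (left out, the last holds). Time passes only in rows, so rows that do not move let the fingers close. It gives the time, the measured TCP pose, the force and the opening at its end, in the units of the state.
- manip.get_obs(): the state, without advancing time (a new reading comes with each control period).
- manip.capture(name): name is "side" or "top"; returns a dict with "image" (384x512x3 uint8, red, green, blue), "fx", "fy", "cx", "cy" (pixels), "rvec" (rotation vector, rad) and "tvec" (3), from world to camera coordinates, as OpenCV has them. Camera axes: x right, y down, z forward; pixel columns grow to the right and rows downward; lengths in m; the calibration is good to about 2 mm. A picture is of the moment at which its call begins. There is no depth.
- manip.close_job(): hands the job in, once; it reports no verdict.
The state is a dict: "clock": time; "joint_pos": joint angles; "qvel": joint speeds; "joint_efforts": joint torques, N m; "tool_pos": TCP position; "tool_rot": TCP orientation; "contact_force": force on the tool from outside, world axes, zero at the start; "ft_torque": the same for the moment, N m; "grip_width": finger opening in m.
Only numpy, scipy, OpenCV 4.12 (cv2) and the standard library are available. Lean on these libraries where they do the work, as an engineer would, in place of code of your own. Each camera call takes 0.05 s, during which the arm holds its last target. There are 200 camera calls.

## Working session

There is one attempt and no reset: what is moved stays moved. The work goes in short steps, Python scripts to look and compute and a shell command to move; the robot and the scene stay as the last step left them, time stands still between calls to the robot, and variables do not carry over. Pictures are saved under pics/ and viewed, and the job is handed in when it is done.

```bash
mkdir -p pics; cat > h.py <<'E'
import numpy as np, cv2
from rig import manip
from scipy.spatial.transform import Rotation as R
def cap(n,f=None):
    c=manip.capture(n)
    if f: cv2.imwrite('pics/'+f,cv2.cvtColor(c['image'],cv2.COLOR_RGB2BGR))
    return c
def pt(c,u,v,z):
    M=R.from_rotvec(np.ravel(c['rvec'])).as_matrix();t=np.ravel(c['tvec'])
    d=M.T@np.array([(u-c['cx'])/c['fx'],(v-c['cy'])/c['fy'],1]);o=-M.T@t
    return o+d*(z-o[2])/d[2]
def px(c,p):
    M=R.from_rotvec(np.ravel(c['rvec'])).as_matrix();q=M@np.array(p)+np.ravel(c['tvec'])
    return c['fx']*q[0]/q[2]+c['cx'],c['fy']*q[1]/q[2]+c['cy']
E
python3 - <<'E'
from h import *
import pickle
for n in('top','side'):
    c=cap(n,n+'0.png'); pickle.dump(c,open(n+'.pkl','wb')); M=R.from_rotvec(np.ravel(c['rvec'])).as_matrix();print(n,-M.T@np.ravel(c['tvec']),c['fx'])
o=manip.get_obs();print(o); print(R.from_rotvec(o['tool_rot']).as_matrix().round(3))
E
```

```text
top [ 0.35753614 -0.00608138  1.36653447] 461.955950979385
side [ 0.20510954 -0.68187067  0.94701092] 419.83847919692306
{'clock': 0.1, 'joint_pos': array([ 1.07930726e+00,  9.18299650e-02,  1.23177887e+00,  6.72085900e-05,
        1.81977007e+00, -5.67151246e-02]), 'qvel': array([ 6.40798177e-05, -8.04038410e-04, -2.53867096e-03, -2.26582738e-04,
        1.61627582e-04,  8.55342335e-05]), 'joint_efforts': array([ 1.74951274e-03, -4.60219681e+01, -4.19218469e+01, -3.32839693e-05,
        1.06713607e-02, -3.67067400e-06]), 'tool_pos': array([0.25259867, 0.54397054, 0.23022857]), 'tool_rot': array([-6.77431679e-01, -3.06712436e+00,  2.67292436e-03]), 'contact_force': array([ 0.49654762, -0.29096882, -0.36510814]), 'ft_torque': array([-0.03916386, -0.01017569, -0.02094414]), 'grip_width': 0.08518746593766187}
[[-0.907  0.421 -0.001]
 [ 0.421  0.907 -0.002]
 [ 0.    -0.002 -1.   ]]
```

View pics/top0.png

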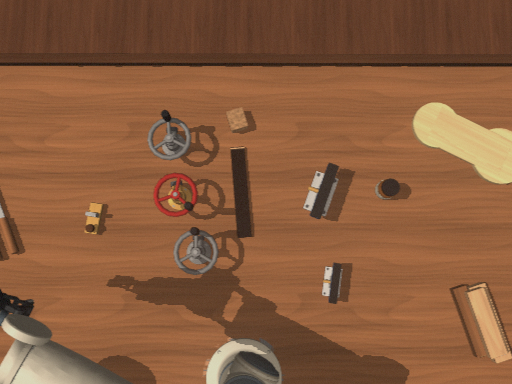

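View pics/side0.png

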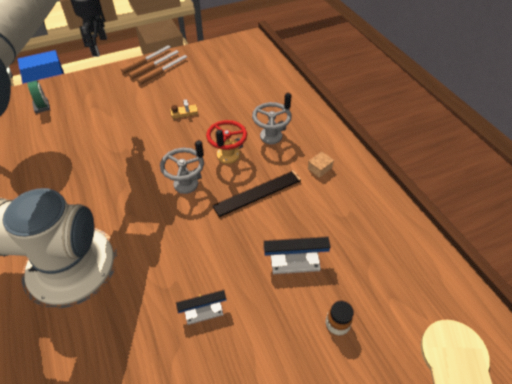

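Candidates, top view. Wheels: red (176,195), grey (169,139) and (195,252); I choose red. Pods: large (323,191), small (333,284); I choose the large one. The only dark loose board is at (241,192), with its pale line at the upper end (238,149). Next are close crops.

```bash
python3 - <<'E'
import cv2
a=cv2.imread('pics/top0.png')[135:255,145:355]
cv2.imwrite('pics/crop1.png',cv2.resize(a,(798,456),interpolation=cv2.INTER_CUBIC))
a=cv2.imread('pics/side0.png')[110:290,190:350]
cv2.imwrite('pics/crop2.png',cv2.resize(a,(533,600),interpolation=cv2.INTER_CUBIC))
E
```

```text
(no output)
```

View pics/crop1.png

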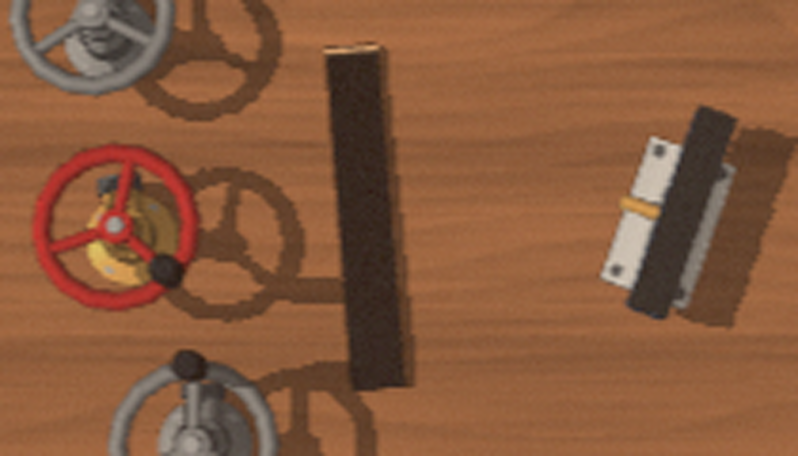

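View pics/crop2.png

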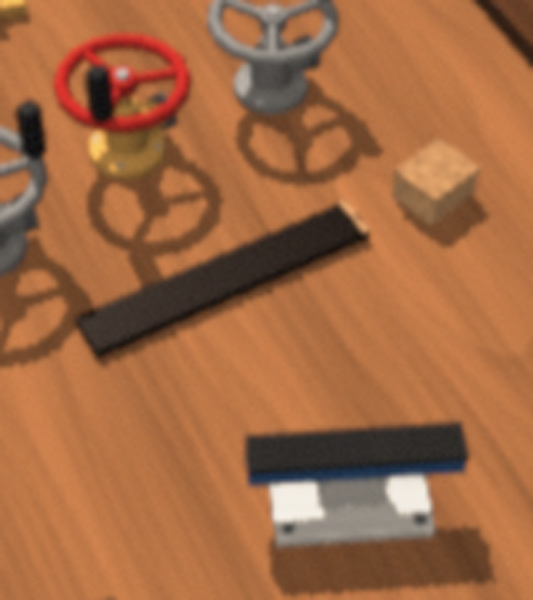

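The crops confirm the red wheel on its brass body with the black handle at lower right (166,266 in the crop), the dark board, and the larger pod with its blue rim. Next I turn the corner pixels into positions.

```bash
cat > m.py <<'E'
from h import *
import pickle
t=pickle.load(open('top.pkl','rb'));s=pickle.load(open('side.pkl','rb'))
T=lambda u,v,z:pt(t,145+(u+.5)/3.8-.5,135+(v+.5)/3.8-.5,z)
S=lambda u,v,z:pt(s,190+(u+.5)/3.333-.5,110+(v+.5)/3.333-.5,z)
def rect(n,P):
    P=np.array(P); c=P.mean(0); l=(P[0]+P[1]-P[2]-P[3])/2; w=(P[0]+P[3]-P[1]-P[2])/2
    print(n,c.round(4),'len',np.linalg.norm(l).round(3),'w',np.linalg.norm(w).round(3),'yaw',np.degrees(np.arctan2(l[1],l[0])).round(2))
rect('board top',[T(*p,.012) for p in((325,47),(381,43),(407,386),(352,389))])
rect('board side',[S(*p,.012) for p in((341,205),(368,235),(99,352),(80,322))])
rect('pod top',[T(*p,.08) for p in((700,107),(736,119),(665,319),(628,305))])
rect('pod side',[S(*p,.08) for p in((463,425),(467,462),(249,472),(247,437))])
print('hub',T(115,224,.097),S(122,74,.097)); print('handle',T(167,264,.152),S(97,70,.152))
print('jar',pt(t,390,187,.075),'plane',pt(t,94,218,.02),'block',pt(t,237,119,.036),'small pod',pt(t,336,283,.06),'grey',pt(t,195,252,.097),pt(t,169,139,.097))
E
python3 m.py
```

```text
board top [0.5262 0.0079 0.012 ] len 0.269 w 0.043 yaw 4.3
board side [0.5279 0.0038 0.012 ] len 0.262 w 0.039 yaw 4.76
pod top [ 0.5189 -0.2269  0.08  ] len 0.159 w 0.029 yaw -20.88
pod side [ 0.5222 -0.2313  0.08  ] len 0.158 w 0.03 yaw -21.49
hub [0.50894621 0.18958808 0.097     ] [0.51188022 0.18995179 0.097     ]
handle [0.47433611 0.14464385 0.152     ] [0.47498411 0.14675476 0.152     ]
jar [ 0.52856153 -0.41439173  0.075     ] plane [0.44735394 0.43491584 0.02      ] block [0.73796652 0.019126   0.036     ] small pod [ 0.26115052 -0.25689328  0.06      ] grey [0.34870932 0.13237507 0.097     ] [0.66309727 0.20859365 0.097     ]
```

Top and side views agree within 4 mm, and the sizes match what was given. Now I turn the jaws to match the board's yaw and go above it.

```bash
python3 -m crank '[[[0,0,0,0,0,-0.13],[0,0,0,0,0,-0.13],[0,0,0,0,0,-0.13],[0,0,0,0,0,-0.125]]]' 0
python3 -m crank '[[[-14.5,-34.9,0,0,0,0],[-14.5,-34.9,0,0,0,0],[-14.5,-34.9,0,0,0,0],[-14.5,-34.9,0,0,0,0],[-14.5,-34.9,0,0,0,0],[-14.5,-34.9,0,0,0,0],[-14.5,-34.9,0,0,0,0],[-14.5,-34.9,0,0,0,0]]]'
python3 -m crank '[[[-14.5,-34.9,0,0,0,0],[-14.5,-34.9,0,0,0,0],[-14.5,-34.9,0,0,0,0],[-14.5,-34.9,0,0,0,0],[-14.5,-34.9,0,0,0,0],[-14.5,-34.9,0,0,0,0],[-14.5,-34.9,0,0,0,0],[-14.5,-34.9,0,0,0,0]]]'
python3 -m crank '[[[0,0,30,0,0,0],[0,0,30,0,0,0],[0,0,30,0,0,0],[0,0,20,0,0,0],[0,0,20,0,0,0],[0,0,0,0,0,0],[0,0,0,0,0,0]]]'
cat > st.py <<'E'
from h import *
o=manip.get_obs();m=R.from_rotvec(o['tool_rot']).as_matrix()
print(o['clock'],o['tool_pos'].round(4),'yAng',np.degrees(np.arctan2(m[1,1],m[0,1])).round(2),'z',m[:,2].round(3),'F',o['contact_force'].round(1),'w',round(o['grip_width'],4),o['joint_pos'].round(2))
E
cat > tw.py <<'E'
import sys
from h import *
o=manip.get_obs();m=R.from_rotvec(o['tool_rot']).as_matrix()
t=np.array(list(map(float,sys.argv[1:4])));print('tool mm',(m.T@(t-o['tool_pos'])*1e3).round(1))
E
python3 st.py; python3 -c "
from h import *
for n in('top','side'):
    c=cap(n,n+'1.png')"
python3 -c "
import cv2
a=cv2.imread('pics/top1.png')[110:290,170:310];b=cv2.imread('pics/side1.png')[90:270,170:350]
cv2.imwrite('pics/c3.png',cv2.resize(cv2.hconcat([a,b]),None,fx=2.4,fy=2.4))"
```

```text
clock: 0.5
tool_pos: [0.2527, 0.544, 0.2306]
tool_rot: [0.134, -3.138, 0.002]
contact_force: [0.5, 0.5, -0.4]
grip_width: 0.0857
clock: 1.3
tool_pos: [0.391, 0.2737, 0.2308]
tool_rot: [0.126, -3.139, 0.0]
contact_force: [0.2, -0.3, 0.8]
grip_width: 0.0849
clock: 2.1
tool_pos: [0.5291, 0.0046, 0.2308]
tool_rot: [0.126, -3.138, -0.0]
contact_force: [0.3, 0.8, 0.5]
grip_width: 0.0857
clock: 2.8
tool_pos: [0.5285, 0.0062, 0.1012]
tool_rot: [0.126, -3.138, -0.0]
contact_force: [0.8, 0.4, 0.9]
grip_width: 0.0855
2.8 [0.5285 0.0062 0.1012] yAng 94.6 z [-0.001  0.    -1.   ] F [0.8 0.4 0.9] w 0.0855 [-0.05 -0.09  1.64  0.    1.59 -1.7 ]
```

View pics/c3.png

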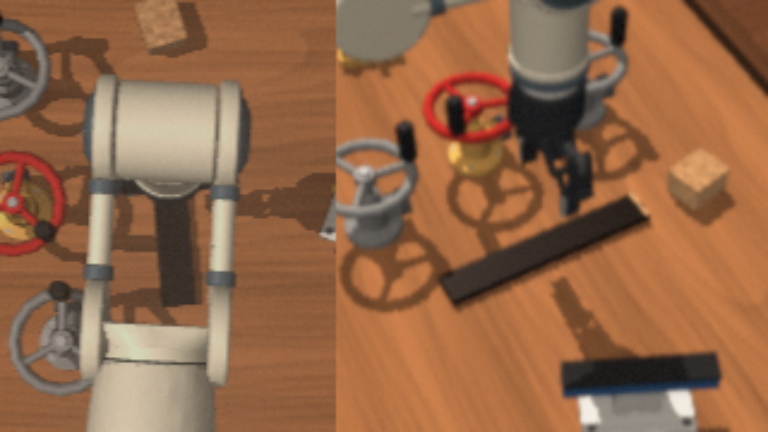

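The side view shows the gripper above the middle of the board, and the top view is blocked by the arm. I descend and grip.

```bash
python3 -m crank '[[[0,0,25,0,0,0],[0,0,25,0,0,0],[0,0,25,0,0,0],[0,0,12,0,0,0],[0,0,6,0,0,0],[0,0,4,0,0,0],[0,0,0,0,0,0],[0,0,0,0,0,0]]]'
python3 -m crank '[[[0,0,0,0,0,0],[0,0,0,0,0,0],[0,0,0,0,0,0],[0,0,0,0,0,0],[0,0,0,0,0,0],[0,0,0,0,0,0],[0,0,0,0,0,0]]]' 255 50
python3 -m crank '[[[0,0,-5,0,0,0],[0,0,-15,0,0,0],[0,0,-25,0,0,0],[0,0,-25,0,0,0],[0,0,-25,0,0,0],[0,0,-15,0,0,0],[0,0,0,0,0,0],[0,0,0,0,0,0]]]'
python3 st.py; python3 -c "
from h import *
cap('side','side2.png')"
python3 -c "
import cv2
b=cv2.imread('pics/side2.png')[90:290,170:370]
cv2.imwrite('pics/c4.png',cv2.resize(b,None,fx=3,fy=3))"
```

```text
clock: 3.7
tool_pos: [0.5295, 0.0061, 0.0055]
tool_rot: [-0.126, 3.137, -0.0]
contact_force: [-0.0, 0.5, -0.1]
grip_width: 0.0855
clock: 4.4
tool_pos: [0.5292, 0.0062, 0.005]
tool_rot: [-0.126, 3.138, -0.0]
contact_force: [0.6, -1.2, 5.7]
grip_width: 0.0403
clock: 5.2
tool_pos: [0.5285, 0.0062, 0.1137]
tool_rot: [0.126, -3.138, -0.0]
contact_force: [0.8, -0.1, -2.1]
grip_width: 0.0401
5.2 [0.5285 0.0062 0.1137] yAng 94.59 z [-0.001  0.    -1.   ] F [ 0.8 -0.1 -2.1] w 0.0401 [-0.05 -0.09  1.62 -0.    1.61 -1.7 ]
```

View pics/c4.png

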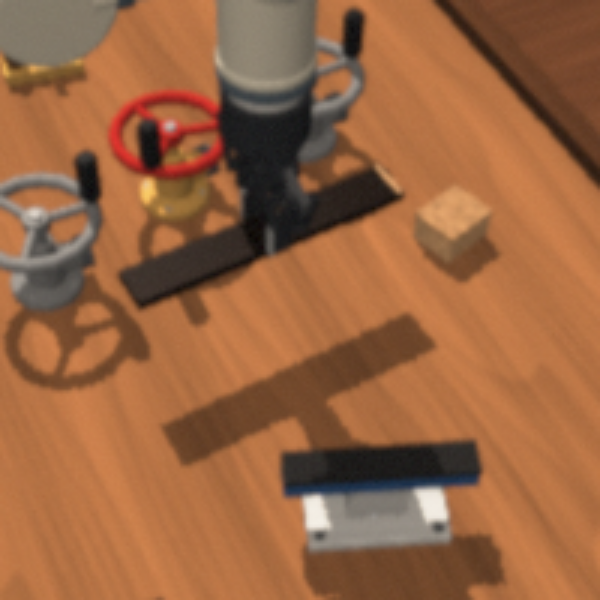

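The board is lifted level. I check where its centre sits relative to the TCP and work out the move.

```bash
python3 - <<'E'
from m import *
Q=lambda u,v:pt(s,170+(u+.5)/3-.5,90+(v+.5)/3-.5,.121)
rect('board held',[Q(375,166),Q(402,195),Q(140,305),Q(122,272)])
E
python3 tw.py .5225 -.229 .1137
```

```text
board top [0.5262 0.0079 0.012 ] len 0.269 w 0.043 yaw 4.3
board side [0.5279 0.0038 0.012 ] len 0.262 w 0.039 yaw 4.76
pod top [ 0.5189 -0.2269  0.08  ] len 0.159 w 0.029 yaw -20.88
pod side [ 0.5222 -0.2313  0.08  ] len 0.158 w 0.03 yaw -21.49
hub [0.50894621 0.18958808 0.097     ] [0.51188022 0.18995179 0.097     ]
handle [0.47433611 0.14464385 0.152     ] [0.47498411 0.14675476 0.152     ]
jar [ 0.52856153 -0.41439173  0.075     ] plane [0.44735394 0.43491584 0.02      ] block [0.73796652 0.019126   0.036     ] small pod [ 0.26115052 -0.25689328  0.06      ] grey [0.34870932 0.13237507 0.097     ] [0.66309727 0.20859365 0.097     ]
board held [0.5277 0.0028 0.121 ] len 0.263 w 0.042 yaw 4.77
tool mm [  24.3 -234.    -1. ]
```

```bash
python3 -m crank '[[[3,-20,0,0,0,0],[3,-30,0,0,0,0],[3,-35,0,0,0,0],[3,-35,0,0,0,0],[3,-35,0,0,0,0],[3,-35,0,0,0,0],[3,-28,0,0,0,0],[3.3,-15,0,0,0,0]]]'
python3 -m crank '[[[0,0,0,0,0,0.06],[0,0,0,0,0,0.08],[0,0,0,0,0,0.08],[0,0,0,0,0,0.08],[0,0,0,0,0,0.08],[0,0,0,0,0,0.07],[0,0,0,0,0,0],[0,0,0,0,0,0]]]'
python3 st.py; python3 tw.py .5225 -.228 .1137; python3 -c "
from h import *
cap('side','side3.png');cap('top','top3.png')"
python3 -c "
import cv2
a=cv2.imread('pics/top3.png')[120:270,260:390];b=cv2.imread('pics/side3.png')[180:330,210:360]
cv2.imwrite('pics/c5.png',cv2.resize(cv2.hconcat([a,b]),None,fx=2.8,fy=2.8))"
```

```text
clock: 6.05
tool_pos: [0.522, -0.2298, 0.112]
tool_rot: [0.123, -3.136, -0.002]
contact_force: [0.1, -0.0, -2.6]
grip_width: 0.0402
clock: 6.85
tool_pos: [0.5229, -0.2274, 0.1134]
tool_rot: [-0.574, -3.087, -0.001]
contact_force: [0.4, 0.0, -1.4]
grip_width: 0.0402
6.85 [ 0.5229 -0.2274  0.1134] yAng 68.95 z [-0.001  0.001 -1.   ] F [ 0.4  0.  -1.4] w 0.0402 [-0.47  0.02  1.51  0.    1.61 -1.67]
tool mm [ 0.1 -0.7 -0.3]
```

View pics/c5.png

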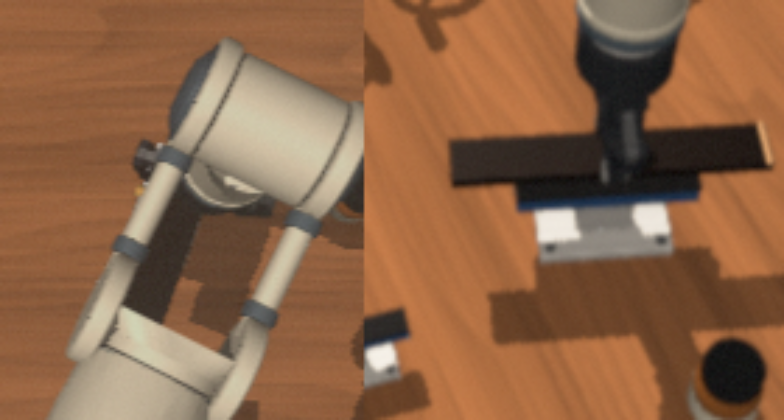

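The side view shows the board parallel above the pod, with equal overhangs within a few pixels (about 67 px left and 70 px right in the crop). I lower it.

```bash
python3 -m crank '[[[0,0,8,0,0,0],[0,0,8,0,0,0],[0,0,6,0,0,0],[0,0,3,0,0,0],[0,0,1,0,0,0],[0,0,0,0,0,0],[0,0,0,0,0,0]]]'
python3 -m crank '[[[0,0,0.7,0,0,0],[0,0,0.7,0,0,0],[0,0,0,0,0,0],[0,0,0,0,0,0]]]'
python3 -m crank '[[[0,0,0.6,0,0,0],[0,0,0,0,0,0],[0,0,0,0,0,0]]]'
python3 st.py
```

```text
clock: 7.65
tool_pos: [0.5234, -0.2281, 0.0887]
tool_rot: [0.577, 3.087, -0.0]
contact_force: [-1.0, -0.3, -2.5]
grip_width: 0.0403
clock: 8.05
tool_pos: [0.5232, -0.228, 0.0869]
tool_rot: [-0.578, -3.088, 0.0]
contact_force: [-0.3, -0.2, -2.0]
grip_width: 0.0401
clock: 8.35
tool_pos: [0.5232, -0.228, 0.0863]
tool_rot: [-0.578, -3.088, -0.0]
contact_force: [0.4, -1.0, -2.2]
grip_width: 0.0398
8.35 [ 0.5232 -0.228   0.0863] yAng 68.81 z [-0.  0. -1.] F [ 0.4 -1.  -2.2] w 0.0398 [-0.47  0.03  1.55 -0.    1.56 -1.67]
```

```bash
python3 -m crank '[[[0,0,0.7,0,0,0],[0,0,0,0,0,0],[0,0,0,0,0,0]]]'
python3 -m crank '[[[0,0,0.7,0,0,0],[0,0,0,0,0,0],[0,0,0,0,0,0]]]'
python3 st.py
```

```text
clock: 8.65
tool_pos: [0.5231, -0.228, 0.0855]
tool_rot: [-0.578, -3.088, -0.0]
contact_force: [-0.0, 0.2, -1.8]
grip_width: 0.0399
clock: 8.95
tool_pos: [0.5232, -0.228, 0.0851]
tool_rot: [0.578, 3.088, -0.0]
contact_force: [-1.2, 1.5, -0.3]
grip_width: 0.0399
8.95 [ 0.5232 -0.228   0.0851] yAng 68.81 z [ 0. -0. -1.] F [-1.2  1.5 -0.3] w 0.0399 [-0.47  0.03  1.55  0.    1.56 -1.67]
```

```bash
python3 -m crank '[[[0,0,0.5,0,0,0],[0,0,0,0,0,0]]]'
python3 -m crank '[[[0,0,0,0,0,0],[0,0,0,0,0,0],[0,0,0,0,0,0],[0,0,0,0,0,0],[0,0,0,0,0,0],[0,0,0,0,0,0]]]' 0
python3 -m crank '[[[0,0,-10,0,0,0],[0,0,-20,0,0,0],[0,0,-30,0,0,0],[0,0,-30,0,0,0],[0,0,-30,0,0,0],[0,0,-10,0,0,0]]]'
python3 -m crank '[[[0,30,0,0,0,0],[0,40,0,0,0,0],[0,40,0,0,0,0],[0,40,0,0,0,0],[0,40,0,0,0,0],[0,30,0,0,0,0],[0,0,0,0,0,0]]]'
python3 st.py; python3 -c "
from h import *
cap('side','side4.png');cap('top','top4.png')"
python3 -c "
import cv2
a=cv2.imread('pics/top4.png')[120:270,260:390];b=cv2.imread('pics/side4.png')[180:330,210:360]
cv2.imwrite('pics/c6.png',cv2.resize(cv2.hconcat([a,b]),None,fx=2.8,fy=2.8,interpolation=cv2.INTER_CUBIC))"
```

```text
clock: 9.15
tool_pos: [0.5232, -0.2281, 0.0851]
tool_rot: [0.577, 3.088, -0.0]
contact_force: [-2.5, 1.5, 3.2]
grip_width: 0.0401
clock: 9.75
tool_pos: [0.5232, -0.228, 0.0843]
tool_rot: [-0.578, -3.088, -0.0]
contact_force: [-0.4, -0.3, 0.1]
grip_width: 0.0854
clock: 10.35
tool_pos: [0.5242, -0.2285, 0.2194]
tool_rot: [0.576, 3.082, -0.003]
contact_force: [0.2, 0.2, 0.1]
grip_width: 0.0853
clock: 11.05
tool_pos: [0.6032, -0.0192, 0.2131]
tool_rot: [-0.57, -3.088, -0.002]
contact_force: [-0.0, 0.0, 0.1]
grip_width: 0.0853
11.05 [ 0.6032 -0.0192  0.2131] yAng 69.08 z [-0.001  0.001 -1.   ] F [-0.   0.   0.1] w 0.0853 [-0.09  0.1   1.25  0.    1.79 -1.29]
```

View pics/c6.png

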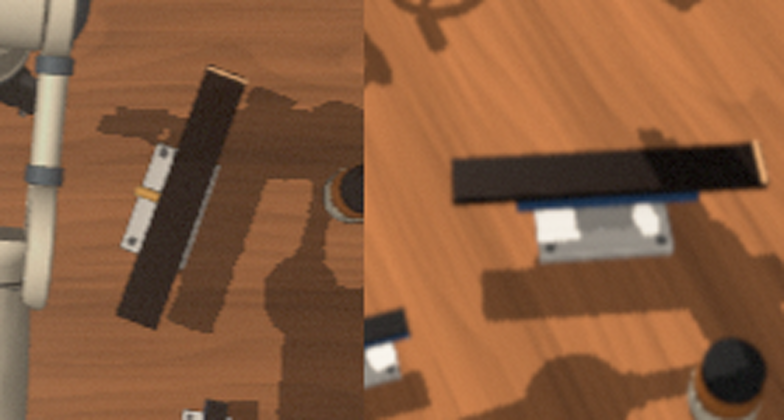

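The board lies on the pod, parallel, with its top corners at (207,66), (246,81), (156,330) and (117,313) in the crop. I measure those and plan the approach to the handle.

```bash
python3 - <<'E'
from m import *
Q=lambda u,v:pt(t,260+(u+.5)/2.8-.5,120+(v+.5)/2.8-.5,.092)
rect('PLACED',[Q(207,66),Q(246,81),Q(156,330),Q(117,313)])
E
python3 tw.py .475 .146 .2131
```

```text
board top [0.5262 0.0079 0.012 ] len 0.269 w 0.043 yaw 4.3
board side [0.5279 0.0038 0.012 ] len 0.262 w 0.039 yaw 4.76
pod top [ 0.5189 -0.2269  0.08  ] len 0.159 w 0.029 yaw -20.88
pod side [ 0.5222 -0.2313  0.08  ] len 0.158 w 0.03 yaw -21.49
hub [0.50894621 0.18958808 0.097     ] [0.51188022 0.18995179 0.097     ]
handle [0.47433611 0.14464385 0.152     ] [0.47498411 0.14675476 0.152     ]
jar [ 0.52856153 -0.41439173  0.075     ] plane [0.44735394 0.43491584 0.02      ] block [0.73796652 0.019126   0.036     ] small pod [ 0.26115052 -0.25689328  0.06      ] grey [0.34870932 0.13237507 0.097     ] [0.66309727 0.20859365 0.097     ]
PLACED [ 0.5193 -0.2261  0.092 ] len 0.266 w 0.042 yaw -21.06
tool mm [179.7 111.3   0.5]
```

The placed board reads 1 mm and 0.2° off the pod. Next I square the tool (jaws along Y) and go above the handle.

```bash
python3 -m crank '[[[0,0,0,0,0,-0.09],[0,0,0,0,0,-0.09],[0,0,0,0,0,-0.09],[0,0,0,0,0,-0.095]]]'
python3 -m crank '[[[16,20.5,0,0,0,0],[16,20.5,0,0,0,0],[16,20.5,0,0,0,0],[16,20.5,0,0,0,0],[16,20.5,0,0,0,0],[16,20.5,0,0,0,0],[16,20.5,0,0,0,0],[16,20.5,0,0,0,0]]]'
python3 -m crank '[[[0,0,15,0,0,0],[0,0,10,0,0,0],[0,0,5,0,0,0],[0,0,0,0,0,0],[0,0,0,0,0,0]]]'
python3 st.py; python3 tw.py .475 .146 .111; python3 -c "
from h import *
cap('side','side5.png');cap('top','top5.png')"
python3 -c "
import cv2
a=cv2.imread('pics/top5.png')[120:270,130:260];b=cv2.imread('pics/side5.png')[70:220,150:300]
cv2.imwrite('pics/c7.png',cv2.resize(cv2.hconcat([a,b]),None,fx=2.8,fy=2.8,interpolation=cv2.INTER_CUBIC))"
```

```text
clock: 11.55
tool_pos: [0.6022, -0.0247, 0.2142]
tool_rot: [-0.005, -3.141, 0.001]
contact_force: [-0.4, -0.4, -0.5]
grip_width: 0.0856
clock: 12.35
tool_pos: [0.4748, 0.1409, 0.2142]
tool_rot: [0.011, 3.141, -0.001]
contact_force: [0.4, -0.8, -0.0]
grip_width: 0.0855
clock: 12.85
tool_pos: [0.4758, 0.1409, 0.1841]
tool_rot: [-0.01, -3.141, 0.0]
contact_force: [0.7, -0.2, -0.9]
grip_width: 0.0854
12.85 [0.4758 0.1409 0.1841] yAng 89.65 z [-0.001 -0.    -1.   ] F [ 0.7 -0.2 -0.9] w 0.0854 [ 0.22 -0.19  1.59 -0.    1.75 -1.35]
tool mm [ 0.8  5.1 73.1]
```

View pics/c7.png

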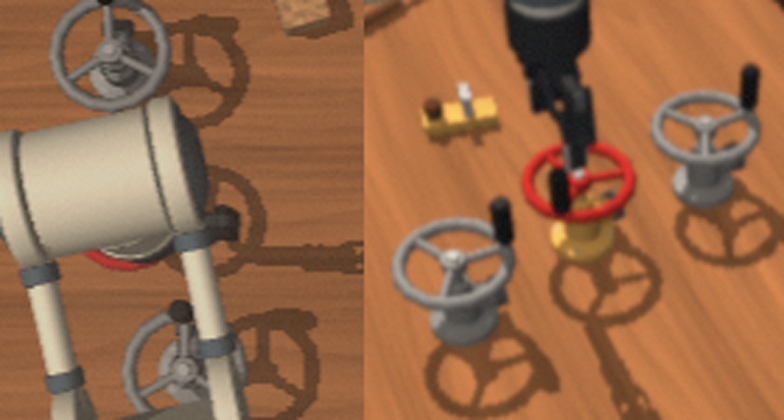

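```bash
python3 -m crank '[[[0.8,5,15,0,0,0],[0,0,20,0,0,0],[0,0,20,0,0,0],[0,0,12,0,0,0],[0,0,6,0,0,0],[0,0,0,0,0,0]]]'
python3 -m crank '[[[0,0,0,0,0,0],[0,0,0,0,0,0],[0,0,0,0,0,0],[0,0,0,0,0,0],[0,0,0,0,0,0],[0,0,0,0,0,0],[0,0,0,0,0,0],[0,0,0,0,0,0]]]' 255 40
python3 st.py; python3 -c "
from h import *
cap('side','side6.png')"
python3 -c "
import cv2
b=cv2.imread('pics/side6.png')[70:220,150:300]
cv2.imwrite('pics/c8.png',cv2.resize(b,None,fx=3.5,fy=3.5,interpolation=cv2.INTER_CUBIC))"
```

```text
clock: 13.55
tool_pos: [0.4743, 0.1467, 0.1104]
tool_rot: [-0.007, -3.14, 0.0]
contact_force: [-0.0, -0.1, 0.1]
grip_width: 0.0852
clock: 14.35
tool_pos: [0.4751, 0.147, 0.112]
tool_rot: [0.007, 3.14, 0.001]
contact_force: [1.8, 1.8, 3.2]
grip_width: 0.0206
14.35 [0.4751 0.147  0.112 ] yAng 89.73 z [ 0.001  0.001 -1.   ] F [1.8 1.8 3.2] w 0.0206 [ 0.23 -0.18  1.7   0.    1.62 -1.33]
```

View pics/c8.png

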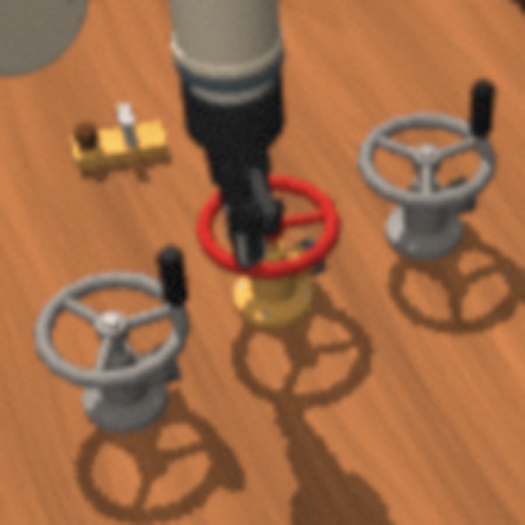

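Gripped: width is 20.6 mm and forces are low. A script tabulates the circle's chords, which I will type out.

```bash
python3 - <<'E'
import numpy as np
p=lambda a:55*np.array([-np.cos(np.radians(a)),np.sin(np.radians(a))])
for k in range(24):
    a=-130-15*k; print(a,'->',a-15,(p(a-15)-p(a)).round(1))
E
python3 -m crank '[[[-10.2,8.8,0,0,0,0],[0,0,0,0,0,0],[0,0,0,0,0,0]]]'; python3 st.py
```

```text
-130 -> -145 [ 9.7 10.6]
-145 -> -160 [ 6.6 12.7]
-160 -> -175 [ 3.1 14. ]
-175 -> -190 [-0.6 14.3]
-190 -> -205 [-4.3 13.7]
-205 -> -220 [-7.7 12.1]
-220 -> -235 [-10.6   9.7]
-235 -> -250 [-12.7   6.6]
-250 -> -265 [-14.    3.1]
-265 -> -280 [-14.3  -0.6]
-280 -> -295 [-13.7  -4.3]
-295 -> -310 [-12.1  -7.7]
-310 -> -325 [ -9.7 -10.6]
-325 -> -340 [ -6.6 -12.7]
-340 -> -355 [ -3.1 -14. ]
-355 -> -370 [  0.6 -14.3]
-370 -> -385 [  4.3 -13.7]
-385 -> -400 [  7.7 -12.1]
-400 -> -415 [10.6 -9.7]
-415 -> -430 [12.7 -6.6]
-430 -> -445 [14.  -3.1]
-445 -> -460 [14.3  0.6]
-460 -> -475 [13.7  4.3]
-475 -> -490 [12.1  7.7]
clock: 14.7
tool_pos: [0.4804, 0.1479, 0.1117]
tool_rot: [-0.014, -3.129, 0.025]
contact_force: [-23.8, -29.6, 19.0]
grip_width: 0.0209
14.7 [0.4804 0.1479 0.1117] yAng 89.49 z [-0.013 -0.016 -1.   ] F [-23.8 -29.6  19. ] w 0.0209 [ 0.24 -0.15  1.68 -0.01  1.63 -1.32]
```

My row had the wrong x sign and pushed radially (about 38 N, well under the limits). I undo it and follow the table.

```bash
python3 -m crank '[[[5,-4.4,0,0,0,0],[5.2,-4.4,0,0,0,0],[0,0,0,0,0,0],[0,0,0,0,0,0]]]'; python3 st.py; python3 -m crank '[[[4.9,5.3,0,0,0,0],[4.8,5.3,0,0,0,0],[0,0,0,0,0,0]]]'; python3 st.py
```

```text
clock: 15.1
tool_pos: [0.4772, 0.149, 0.112]
tool_rot: [0.006, 3.134, 0.008]
contact_force: [11.8, 9.9, -2.8]
grip_width: 0.0209
15.1 [0.4772 0.149  0.112 ] yAng 89.78 z [ 0.007  0.005 -1.   ] F [11.8  9.9 -2.8] w 0.0209 [ 0.23 -0.18  1.7   0.    1.61 -1.33]
clock: 15.4
tool_pos: [0.4682, 0.1602, 0.112]
tool_rot: [0.005, 3.132, 0.009]
contact_force: [15.9, 11.3, -3.9]
grip_width: 0.0205
15.4 [0.4682 0.1602 0.112 ] yAng 89.81 z [ 0.009  0.006 -1.   ] F [15.9 11.3 -3.9] w 0.0205 [ 0.26 -0.2   1.72  0.    1.61 -1.31]
```

```bash
python3 -m crank '[[[-2.2,1.4,0,0,0,0],[0,0,0,0,0,0]]]'; python3 st.py;  python3 -m crank '[[[3.3,6.3,0,0,0,0],[3.3,6.4,0,0,0,0],[0,0,0,0,0,0]]]'; python3 st.py; python3 -m crank '[[[1.5,7,0,0,0,0],[1.6,7,0,0,0,0],[-0.3,7.1,0,0,0,0],[-0.3,7.2,0,0,0,0],[0,0,0,0,0,0]]]'; python3 st.py
```

```text
clock: 15.6
tool_pos: [0.4686, 0.16, 0.1119]
tool_rot: [0.006, 3.138, 0.004]
contact_force: [6.1, 4.8, 2.2]
grip_width: 0.0208
15.6 [0.4686 0.16   0.1119] yAng 89.78 z [ 0.004  0.002 -1.   ] F [6.1 4.8 2.2] w 0.0208 [ 0.26 -0.19  1.71  0.    1.61 -1.31]
clock: 15.9
tool_pos: [0.4628, 0.1726, 0.112]
tool_rot: [0.007, 3.135, 0.003]
contact_force: [9.6, 4.5, -0.3]
grip_width: 0.0207
15.9 [0.4628 0.1726 0.112 ] yAng 89.76 z [ 0.006  0.002 -1.   ] F [ 9.6  4.5 -0.3] w 0.0207 [ 0.29 -0.19  1.72  0.    1.61 -1.28]
clock: 16.4
tool_pos: [0.4614, 0.1995, 0.112]
tool_rot: [0.009, 3.134, -0.001]
contact_force: [13.2, -0.6, 0.5]
grip_width: 0.021
16.4 [0.4614 0.1995 0.112 ] yAng 89.68 z [ 0.008 -0.001 -1.   ] F [13.2 -0.6  0.5] w 0.021 [ 0.34 -0.17  1.7  -0.    1.61 -1.22]
```

The wheel turns, and the handle is about 60° round from its start. The measured path puts the tool circle's centre about 3 mm further in +X, so I correct for that. I continue in 15° pieces, each gated by a force check so that it halts at the stop.

```bash
cat > chk.py <<'E'
from h import *
import sys
o=manip.get_obs();p=o['tool_pos'][:2]-[.5155,.190];f=o['contact_force'][:2]
r=p/np.linalg.norm(p);tg=np.array([-r[1],r[0]])
print('ang',np.degrees(np.arctan2(p[1],p[0])).round(1),'R',(np.linalg.norm(p)*1e3).round(1),'Fr',(f@r).round(1),'Ft(ccw)',(f@tg).round(1),'w',o['grip_width'].round(4),o['clock'])
sys.exit(int(abs(f@tg)>12 or abs(f@r)>25))
E
python3 -m crank '[[[-3,0,0,0,0,0],[0,0,0,0,0,0]]]'|tail -0; python3 chk.py &&
python3 -m crank '[[[-2.1,6.8,0,0,0,0],[-2.2,6.9,0,0,0,0],[0,0,0,0,0,0]]]'|tail -0; python3 chk.py &&
python3 -m crank '[[[-3.8,6,0,0,0,0],[-3.9,6.1,0,0,0,0],[0,0,0,0,0,0]]]' |tail -0; python3 chk.py
```

```text
Exception ignored on flushing sys.stdout:
BrokenPipeError: [Errno 32] Broken pipe
Traceback (most recent call last):
  File "chk.py", line 5, in <module>
    print('ang',np.degrees(np.arctan2(p[1],p[0])).round(1),'R',(np.linalg.norm(p)*1e3).round(1),'Fr',(f@r).round(1),'Ft(ccw)',(f@tg).round(1),'w',o['grip_width'].round(4),o['clock'])
                                                                                                                                                  ^^^^^^^^^^^^^^^^^^^^^
AttributeError: 'float' object has no attribute 'round'
Traceback (most recent call last):
  File "chk.py", line 5, in <module>
    print('ang',np.degrees(np.arctan2(p[1],p[0])).round(1),'R',(np.linalg.norm(p)*1e3).round(1),'Fr',(f@r).round(1),'Ft(ccw)',(f@tg).round(1),'w',o['grip_width'].round(4),o['clock'])
                                                                                                                                                  ^^^^^^^^^^^^^^^^^^^^^
AttributeError: 'float' object has no attribute 'round'
Traceback (most recent call last):
  File "chk.py", line 5, in <module>
    print('ang',np.degrees(np.arctan2(p[1],p[0])).round(1),'R',(np.linalg.norm(p)*1e3).round(1),'Fr',(f@r).round(1),'Ft(ccw)',(f@tg).round(1),'w',o['grip_width'].round(4),o['clock'])
                                                                                                                                                  ^^^^^^^^^^^^^^^^^^^^^
AttributeError: 'float' object has no attribute 'round'
```

```bash
sed -i "s/o\['grip_width'\].round(4)/round(o['grip_width'],4)/" chk.py; python3 chk.py; python3 st.py
```

```text
ang 170.0 R 54.7 Fr -0.7 Ft(ccw) 0.8 w 0.0205 16.6
16.6 [0.4617 0.1995 0.112 ] yAng 89.72 z [ 0.001 -0.    -1.   ] F [ 0.5 -0.9  4.5] w 0.0205 [ 0.34 -0.16  1.69 -0.    1.61 -1.23]
```

The correction worked: radial force is about 0. I continue.

```bash

python3 -m crank '[[[-2.1,6.8,0,0,0,0],[-2.2,6.9,0,0,0,0],[0,0,0,0,0,0]]]' >/dev/null; python3 chk.py &&
python3 -m crank '[[[-3.8,6,0,0,0,0],[-3.9,6.1,0,0,0,0],[0,0,0,0,0,0]]]' >/dev/null; python3 chk.py &&
python3 -m crank '[[[-5.3,4.8,0,0,0,0],[-5.3,4.9,0,0,0,0],[0,0,0,0,0,0]]]' >/dev/null; python3 chk.py &&
python3 -m crank '[[[-6.3,3.3,0,0,0,0],[-6.4,3.3,0,0,0,0],[0,0,0,0,0,0]]]' >/dev/null; python3 chk.py
```

```text
ang 154.2 R 54.4 Fr -3.6 Ft(ccw) -1.6 w 0.0209 16.9
ang 139.3 R 54.2 Fr -3.8 Ft(ccw) -1.5 w 0.0206 17.2
ang 124.1 R 54.0 Fr -3.9 Ft(ccw) -0.7 w 0.021 17.5
ang 109.1 R 54.0 Fr -3.5 Ft(ccw) -1.9 w 0.0207 17.8
```

```bash

python3 -m crank '[[[-7,1.5,0,0,0,0],[-7,1.5,0,0,0,0],[0,0,0,0,0,0]]]' >/dev/null; python3 chk.py &&
python3 -m crank '[[[-7.1,-0.3,0,0,0,0],[-7.2,-0.3,0,0,0,0],[0,0,0,0,0,0]]]' >/dev/null; python3 chk.py &&
python3 -m crank '[[[-6.8,-2.1,0,0,0,0],[-6.9,-2.2,0,0,0,0],[0,0,0,0,0,0]]]' >/dev/null; python3 chk.py &&
python3 -m crank '[[[-6,-3.8,0,0,0,0],[-6.1,-3.9,0,0,0,0],[0,0,0,0,0,0]]]' >/dev/null; python3 chk.py &&
python3 -m crank '[[[-4.8,-5.3,0,0,0,0],[-4.9,-5.3,0,0,0,0],[0,0,0,0,0,0]]]' >/dev/null; python3 chk.py &&
python3 -m crank '[[[-3.3,-6.3,0,0,0,0],[-3.3,-6.4,0,0,0,0],[0,0,0,0,0,0]]]' >/dev/null; python3 chk.py &&
python3 -m crank '[[[-1.5,-7,0,0,0,0],[-1.6,-7,0,0,0,0],[0,0,0,0,0,0]]]' >/dev/null; python3 chk.py
```

```text
ang 94.0 R 53.9 Fr -3.1 Ft(ccw) -1.4 w 0.0205 18.1
ang 79.0 R 54.0 Fr -4.5 Ft(ccw) -0.9 w 0.0208 18.4
ang 64.0 R 54.1 Fr -2.5 Ft(ccw) -1.5 w 0.0205 18.7
ang 49.0 R 54.2 Fr -2.8 Ft(ccw) -0.5 w 0.0207 19.0
ang 34.0 R 54.5 Fr -1.8 Ft(ccw) -2.4 w 0.0208 19.3
ang 19.1 R 54.8 Fr -0.2 Ft(ccw) -1.0 w 0.0207 19.6
ang 8.5 R 54.9 Fr 1.8 Ft(ccw) 13.9 w 0.0207 19.9
```

Resistance jumped to 14 N at about 8.5°, after about 221° (3.9 rad, within the expected range). I push a little more to confirm the stop.

```bash
python3 -m crank '[[[0,-2.5,0,0,0,0],[0,0,0,0,0,0],[0,0,0,0,0,0]]]' >/dev/null; python3 chk.py; python3 st.py
python3 -m crank '[[[0,-2,0,0,0,0],[0,0,0,0,0,0],[0,0,0,0,0,0]]]' >/dev/null; python3 chk.py
```

```text
ang 8.4 R 54.9 Fr 4.4 Ft(ccw) 20.6 w 0.0207 20.2
20.2 [0.5698 0.198  0.112 ] yAng 89.98 z [ 0.001  0.011 -1.   ] F [ 1.4 21.   2.7] w 0.0207 [ 0.27  0.1   1.43  0.01  1.61 -1.3 ]
ang 8.2 R 54.9 Fr 6.9 Ft(ccw) 24.6 w 0.0209 20.5
```

The stop is firm: tool angle 8.4–8.7° while the load rises to 25 N. I release the push and back off the first turn, gated as before.

```bash
python3 -m crank '[[[0,4.5,0,0,0,0],[0,0,0,0,0,0]]]' >/dev/null; python3 chk.py;
python3 -m crank '[[[1.5,7,0,0,0,0],[1.6,7,0,0,0,0],[0,0,0,0,0,0]]]' >/dev/null; python3 chk.py &&
python3 -m crank '[[[6.6,12.7,0,0,0,0],[9.7,10.6,0,0,0,0],[0,0,0,0,0,0]]]' >/dev/null; python3 chk.py &&
python3 -m crank '[[[12.1,7.7,0,0,0,0],[13.7,4.3,0,0,0,0],[14.3,0.6,0,0,0,0],[0,0,0,0,0,0]]]' >/dev/null; python3 chk.py &&
python3 -m crank '[[[14,-3.1,0,0,0,0],[12.7,-6.6,0,0,0,0],[10.6,-9.7,0,0,0,0],[0,0,0,0,0,0]]]' >/dev/null; python3 chk.py &&
python3 -m crank '[[[7.7,-12.1,0,0,0,0],[4.3,-13.7,0,0,0,0],[0.6,-14.3,0,0,0,0],[0,0,0,0,0,0]]]' >/dev/null; python3 chk.py &&
python3 -m crank '[[[-3.1,-14,0,0,0,0],[-6.6,-12.7,0,0,0,0],[-9.7,-10.6,0,0,0,0],[0,0,0,0,0,0]]]' >/dev/null; python3 chk.py &&
python3 -m crank '[[[-12.1,-7.7,0,0,0,0],[-13.7,-4.3,0,0,0,0],[-14.3,-0.6,0,0,0,0],[0,0,0,0,0,0]]]' >/dev/null; python3 chk.py &&
python3 -m crank '[[[-14,3.1,0,0,0,0],[-12.7,6.6,0,0,0,0],[-10.6,9.7,0,0,0,0],[0,0,0,0,0,0]]]' >/dev/null; python3 chk.py &&
python3 -m crank '[[[-7.7,12.1,0,0,0,0],[-4.3,13.7,0,0,0,0],[-0.6,14.3,0,0,0,0],[0,0,0,0,0,0]]]' >/dev/null; python3 chk.py
```

```text
ang 8.6 R 54.9 Fr 2.4 Ft(ccw) 12.3 w 0.0208 20.7
ang 20.4 R 54.7 Fr 0.3 Ft(ccw) 1.6 w 0.0205 21.0
ang 51.0 R 54.2 Fr -2.5 Ft(ccw) 2.4 w 0.0203 21.3
ang 96.1 R 53.9 Fr -3.6 Ft(ccw) 0.9 w 0.0209 21.7
ang 141.4 R 54.2 Fr -2.3 Ft(ccw) 1.2 w 0.0213 22.1
ang -173.5 R 55.0 Fr 0.2 Ft(ccw) 0.8 w 0.0209 22.5
ang -128.7 R 55.8 Fr 1.3 Ft(ccw) 2.0 w 0.021 22.9
ang -84.0 R 56.2 Fr 2.9 Ft(ccw) 0.8 w 0.021 23.3
ang -39.3 R 55.8 Fr 2.8 Ft(ccw) 1.5 w 0.0213 23.7
ang 6.0 R 55.0 Fr 0.5 Ft(ccw) 1.8 w 0.0208 24.1
```

That is one turn (6.0° against 8.6° at the stop). Now the second turn.

```bash

python3 -m crank '[[[3.1,14,0,0,0,0],[6.6,12.7,0,0,0,0],[9.7,10.6,0,0,0,0],[0,0,0,0,0,0]]]' >/dev/null; python3 chk.py &&
python3 -m crank '[[[12.1,7.7,0,0,0,0],[13.7,4.3,0,0,0,0],[14.3,0.6,0,0,0,0],[0,0,0,0,0,0]]]' >/dev/null; python3 chk.py &&
python3 -m crank '[[[14,-3.1,0,0,0,0],[12.7,-6.6,0,0,0,0],[10.6,-9.7,0,0,0,0],[0,0,0,0,0,0]]]' >/dev/null; python3 chk.py &&
python3 -m crank '[[[7.7,-12.1,0,0,0,0],[4.3,-13.7,0,0,0,0],[0.6,-14.3,0,0,0,0],[0,0,0,0,0,0]]]' >/dev/null; python3 chk.py &&
python3 -m crank '[[[-3.1,-14,0,0,0,0],[-6.6,-12.7,0,0,0,0],[-9.7,-10.6,0,0,0,0],[0,0,0,0,0,0]]]' >/dev/null; python3 chk.py &&
python3 -m crank '[[[-12.1,-7.7,0,0,0,0],[-13.7,-4.3,0,0,0,0],[-14.3,-0.6,0,0,0,0],[0,0,0,0,0,0]]]' >/dev/null; python3 chk.py &&
python3 -m crank '[[[-14,3.1,0,0,0,0],[-12.7,6.6,0,0,0,0],[-10.6,9.7,0,0,0,0],[0,0,0,0,0,0]]]' >/dev/null; python3 chk.py &&
python3 -m crank '[[[-7.7,12.1,0,0,0,0],[-4.3,13.7,0,0,0,0],[-0.6,14.3,0,0,0,0],[0.3,2.5,0,0,0,0],[0,0,0,0,0,0],[0,0,0,0,0,0]]]' >/dev/null; python3 chk.py; python3 st.py
python3 -c "
from h import *
cap('side','side9.png');cap('top','top9.png')"
python3 -c "
import cv2
a=cv2.imread('pics/top9.png')[60:300,70:420];b=cv2.imread('pics/side9.png')[60:360,130:400]
cv2.imwrite('pics/c9.png',cv2.hconcat([cv2.resize(a,(400,274)),cv2.resize(b,(400,274))]))"
```

```text
ang 51.0 R 54.2 Fr -2.9 Ft(ccw) 1.0 w 0.0207 24.5
ang 96.1 R 53.9 Fr -3.2 Ft(ccw) 2.1 w 0.021 24.9
ang 141.4 R 54.2 Fr -1.8 Ft(ccw) 1.4 w 0.021 25.3
ang -173.5 R 55.0 Fr 0.7 Ft(ccw) 1.5 w 0.0209 25.7
ang -128.6 R 55.8 Fr 1.7 Ft(ccw) 0.9 w 0.0205 26.1
ang -84.0 R 56.2 Fr 1.6 Ft(ccw) 0.6 w 0.021 26.5
ang -39.3 R 55.8 Fr 2.6 Ft(ccw) 1.4 w 0.0208 26.9
ang 7.6 R 55.0 Fr 0.8 Ft(ccw) 0.6 w 0.0209 27.5
27.5 [0.57   0.1973 0.1119] yAng 89.75 z [ 0.     0.001 -1.   ] F [0.7 0.7 6.9] w 0.0209 [ 0.28  0.11  1.42  0.    1.61 -1.29]
```

View pics/c9.png

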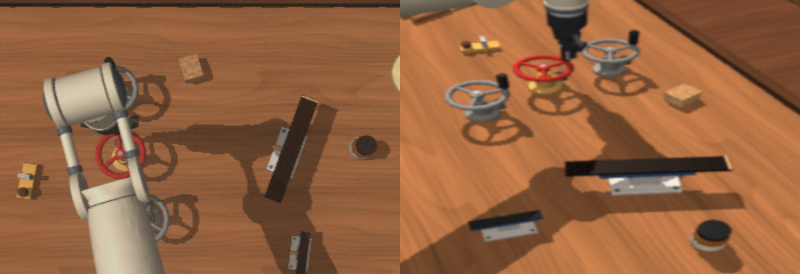

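The picture shows the board still centred on the pod, the jar, plane and block in place, and the gripper holding the red wheel's handle. The final angle is 7.6° against 8.6° at the stop, about 0.02 rad short of two turns. I hand in.

```bash
python3 -m crank '[[[0,0.8,0,0,0,0],[0,0,0,0,0,0],[0,0,0,0,0,0],[0,0,0,0,0,0]]]' >/dev/null; python3 chk.py; python3 -c "
from h import *
print(manip.close_job())"
```

```text
ang 7.6 R 55.0 Fr 0.6 Ft(ccw) -0.8 w 0.021 28.0
the job is handed in; nothing more can be done
None
```

The job is done and handed in at 28.0 s on the robot's clock. The hand-in gives no verdict.

- **Board:** I laid the fingerboard on the larger pod and let go. The top camera then put it about 1 mm and 0.2° off the pod. The last pictures show it still there.
- **Valve:** I closed the red valve clockwise about 221° to a firm stop. The load rose to 25 N while the handle stayed at about 8.5°. I then opened it two turns. The last check read 7.6°, about 0.02 rad short of exactly two turns by the tool angle (limit 0.2 rad). The gripper still holds the handle: opening 21 mm, grip set to 40 N, side forces under 1 N.
- **Bystanders:** The jar, plane and block look unmoved in the last pictures; I did not measure them.

**What went wrong:**
- My first row on the handle had the wrong x sign and pushed radially with about 38 N sideways. I undid it. The handle had shifted about 3 mm in the grip, so I moved the turning circle 3 mm to match.
- One check script failed on a formatting error before its moves ran.
- A last 0.8 mm nudge did not change the measured angle.
- Top and side cameras disagreed by up to about 4 mm, so I set the board's position by comparing points within each view.

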